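# Lock the lens and show the cut base to the inspection camera

### The arm

A 6-joint arm with a two-finger parallel gripper is mounted at the origin on the work surface. World frame = base frame: x ahead of the robot, y to its left, z up, the work surface at z = 0. Lengths are in mm, angles in rad, forces in N, time in s.
With the tool pointing down it reaches from about 150 to 775 mm from the base axis. Payload 6.1 kg.
Tool frame: the origin (TCP) lies between the finger pads; the fingertips stand 17 mm ahead of it and the grasp point (between the pads) lies 2 mm behind it; z points along the fingers, y is the line along which they close (so a half turn about z gives the same grasp; the last joint's range is limited). The gripper opens to 85 mm and grips with 20 to 120 N. Pads are 22 mm wide; open, the fingers measure 114 mm over their backs; the gripper's body (76 mm by 85 mm) begins 54 mm behind the grasp point. The pads swing forward as they close: fully open they stand 13 mm farther back than shut.
Start: joints at [-1.282, 0.126, -0.04, 1.405, 0, 1.571], TCP at [149.515, -503.243, 248.295] pointing down, gripper open.
Joint ranges: [-2.72, 2.72], [-0.95, 1.95], [-1.27, 1.35], [-1.78, 2.02], [-1.46, 1.47], [-3.14, 3.14]. Speed limits (rad/s): [2.39, 2.39, 3.01, 3.14, 3.14, 3.14].

### API

Orientations are given as a unit quaternion [x, y, z, w].
In Python, from cell import manip, optics, nets gives the robot as it stands.
- The arm moves only by the tool send_rows, never from a script. Its argument "motion" is a list of rows, each an object with "offset": the shift along the tool's x, y, z in cm, a list of three; "rotation": the turn, a rotation vector about the tool's x, y, z in degrees, a list of three. A call has 1 to 20 rows; each row is the pose to reach, as a shift and turn from the pose commanded when the call began, along the tool's axes at that moment; what a row does not reach only later rows make up. A row lasts 1/10 s, in which the tool goes at most 50 mm and 8.59 degrees, less where a joint would pass 70% of its speed; a pose out of reach is approached as far as the arm can. A call with a gripper value outside its range is refused whole. "fingers" is the closure, from 0 (fully open) to 1 (shut), set as the call begins (left out, the last holds). The fingers move at their own pace and stop on an object; the grip force is fixed at half the most. Time passes only in rows, so rows that repeat a pose let the fingers close. It gives the time, the measured TCP pose, the force, the opening and the grip force at its end, in the units of the state.
- manip.observe(): the state, without advancing time (a new reading comes with each control period).
- optics.grab_frame(name): name is "scene" or "top" or "wrist"; returns the picture (400x640x3 uint8, red, green, blue); there is no depth.
- optics.camera_model(name): a dict with "mtx" (3x3 intrinsics, pixels), "world_from_camera" (4x4, takes a point from camera to world coordinates). Camera axes: x right, y up, looking along -z (the intrinsics and any distortion apply to the point x, -y, -z); pixel columns grow to the right and rows downward; lengths in mm; the calibration is good to about 2 mm. A picture is of the moment at which its call begins: read the wrist's pose just before it. camera_model takes no time and is no camera call; for the wrist camera it gives the pose at the moment of the call.
- manip.hand_in(): hands the job in; it is judged then, once.
Trained networks look in the newest picture that a camera, given by its name, has taken for a name from the list of things; names that differ only in an ending like _2 or _b are one class to them, and where a whole thing is asked for, a point or a joint stands for the part that bears it (a point fixed in the world has none). Each returns a list of dicts, best first, with "conf" (0 to 1); they miss things now and then, are a little off and sometimes report something else, mostly with a low value. They report only what shows in the picture. A call takes as long as a camera call. They do not tell look-alikes from the thing itself.
- nets.recognise(label, camera): "centre" ([row, column] in pixels, amid what is visible of it).
The state is a dict: "time": time; "joints": joint angles; "joint_velocities": joint speeds; "tau": joint torques, N m; "eef_pos": TCP position; "tool_rot": TCP orientation; "force": force on the tool from outside, world axes, zero at the start; "moment": the same for the moment, N m; "opening": finger opening in mm; "gripper_force": force on a finger pad.
Only numpy, scipy, OpenCV 4.12 (cv2) and the standard library are available. Lean on these libraries where they do the work, as an engineer would, in place of code of your own. Each camera call takes 0.05 s, during which the arm holds its last target. There are 200 camera calls.

### The job

Lock the focus of the small upward-looking inspection camera by turning its lens ring clockwise until the ring's white pointer meets the white locked mark. Then take the low straight tumbler out of the glass tray and hold it in the air over the lens with its cut base facing the lens: centred on the lens, square to it (the lens leans, so the tumbler leans too) and 100 mm from the lens front, and finish while still holding it there steadily. Do not knock the tumbler against the camera, and leave all the other things where they are.

Things in the scene. Friction and masses are not known exactly. Their poses are not given: they have to be found in the camera images.
- inspection_camera: upward-looking inspection camera screwed to the bench: steel base 110 x 110 x 12 mm, two cheeks carrying a grey camera 44 mm square with a black lens. Origin at the centre of the base's underside, z up. The lens axis leans 0.40 rad (23 degrees) from vertical to the base's -x side, roughly towards the robot
- lens_front (a point): centre of the lens's front face, 117 mm above the bench. z is the lens axis, out of the lens (up, leaning); y is level; -x is the downhill side, towards the robot. Down the axis from the front: fixed bezel 37 mm across (0 to 20 mm), lock ring round it (4 to 20), barrel 40 mm across (20 to 48), camera body (48 to 98). Free room for fingers round the ring to 40 mm below the front
- lock_ring (a joint): captive black knurled lens ring, 52 mm across, 16 mm high, its middle 12 mm below the lens front, turning about the lens axis. Angle in rad, growing clockwise as seen from above; starts at 0 to 0.45. At 1.20 the white pointer on its top meets the white locked mark on the bezel's -x side (towards the robot); a stop ends it at 1.26. Takes about 0.12 Nm, stays where left
- tray: low open grey plastic tray 200 x 380 mm, walls 40 mm high, floor 5 mm thick, fixed to the bench; origin at the centre of its underside, 380 mm along its y axis. It holds three pieces of amber cut glass in a row along its y, about 120 mm apart, in any order
- tumbler: the tumbler: the low, straight-sided amber glass, 58 mm across, 82 mm tall, wall 5 mm, thick base, about 0.2 kg, cut flutes round its side and a star cut in its base, standing mouth up on the tray's floor. Origin at the centre of its underside, z up its axis to the mouth
- highball: tall glass, a bystander: straight amber glass 56 mm across, 140 mm tall, standing in the tray; origin at the centre of its underside, z up its axis
- vase: small round-bellied amber vase, a bystander: 78 mm across its belly, 78 mm tall, mouth 50 mm, standing in the tray; origin at the centre of its underside, z up its axis
- spare_wheel: grey cutting wheel lying flat, a bystander: 110 mm across, 14 mm thick; origin at the centre of its underside
- rest_block: wooden arm-rest block with a rubber pad, a bystander: 170 x 80 mm, 54 mm high; origin at the centre of its underside
- dressing_stick: white dressing stick, a bystander: 120 x 20 x 20 mm, lying; origin at the centre of its underside
- spanner: steel spanner 170 mm long, lying, a bystander
- pumice_jar: white jar with a steel cap, a bystander: 68 mm across, 85 mm tall; origin at the centre of its underside
- brush: bench brush 180 mm long, lying, a bystander
Mind the look-alikes: they are no part of the job. Leave any yellow look-alike of the tumbler alone.

How it is judged:
By the outcome, as a careful person would: the job done as asked, in the order asked, and still so for the second after the job is handed in, while the arm keeps its last pose, push and grip.
It also fails if it takes over 54 s, if anything falls off the work surface, if the arm or the gripper's body presses on something with over 40 N, if the wrist force passes 120 N, or if a joint passes its speed limit or range.

## Working session

There is one attempt and no reset: what is moved stays moved. The work goes in short steps, Python scripts to look and compute and a tool call to move; the robot and the scene stay as the last step left them, time stands still between calls to the robot, and variables do not carry over. Pictures are saved under pics/ and viewed, at most 10 in all, crops included, and the job is handed in when it is done.

Besides the shell and the picture viewer there is one more tool, called as name(argument=value, ...) on one line, values as JSON. send_rows: Moves the arm, as the interface text tells. Its arguments: {"type":"object","properties":{"motion":{"type":"array"},"fingers":{"type":"number"}},"required":["motion"]}

```bash
ls; mkdir -p pics; python3 - <<'E'
from cell import manip, optics, nets
import cv2
s=manip.observe(); print(s)
for n in ["scene","top"]:
    im=optics.grab_frame(n); cv2.imwrite(f"pics/{n}0.png",im[:,:,::-1])
    m=optics.camera_model(n); print(n,m)
    for l in ["inspection_camera","lens_front","tray","tumbler","highball","vase","pumice_jar"]:
        print(l,[( [round(float(x)) for x in d['centre']],round(d['conf'],2)) for d in nets.recognise(l,n)])
E
```

```text
pics
{'time': 0.0, 'joints': array([-1.28203164e+00,  1.26374091e-01, -4.05491531e-02,  1.40537574e+00,
       -2.16403043e-05,  1.57080235e+00]), 'joint_velocities': array([ 0.00051901, -0.00069528, -0.00105613, -0.00023747, -0.00017563,
        0.00059112]), 'tau': array([-1.50260872e-03, -4.35915828e+01,  3.52922308e+01,  1.72331824e-02,
       -1.92060043e-05,  1.22196141e-05]), 'eef_pos': array([ 149.39889463, -502.93266431,  247.55847203]), 'tool_rot': array([ 9.89595117e-01,  1.43878214e-01, -1.18812085e-04, -7.41955231e-04]), 'force': array([-0.09961026,  0.06390237,  0.45704623]), 'moment': array([ 0.00047355, -0.01561839,  0.01724381]), 'gripper_force': 0.0, 'opening': 85.51318444794218}
scene {'mtx': array([[372.35910197,   0.        , 326.2812423 ],
       [  0.        , 372.35910197, 197.35214127],
       [  0.        ,   0.        ,   1.        ]]), 'world_from_camera': array([[-1.35882066e-01, -8.42232404e-01,  5.21709347e-01,
         1.11922333e+03],
       [ 9.90716179e-01, -1.17739200e-01,  6.79627315e-02,
        -3.35426697e+01],
       [ 4.18522626e-03,  5.26100
[... 575 characters left out ...]
      ,   1.        ]]), 'world_from_camera': array([[ 2.00508606e-02,  9.80015276e-01, -1.97909123e-01,
         3.12236633e+02],
       [-9.99580333e-01,  2.37892406e-02,  1.65296742e-02,
        -8.55586597e+01],
       [ 2.09074410e-02,  1.97494633e-01,  9.80080991e-01,
         1.28550419e+03],
       [ 0.00000000e+00,  0.00000000e+00,  0.00000000e+00,
         1.00000000e+00]])}
inspection_camera [([190, 356], 0.97), ([140, 360], 0.52)]
lens_front [([190, 354], 0.67)]
tray [([206, 240], 0.76)]
tumbler [([262, 317], 0.69), ([197, 277], 0.68), ([267, 268], 0.6)]
highball [([191, 193], 0.68), ([185, 355], 0.63), ([190, 355], 0.18)]
vase [([191, 234], 0.69)]
pumice_jar [([140, 360], 0.82)]
```

View pics/scene0.png

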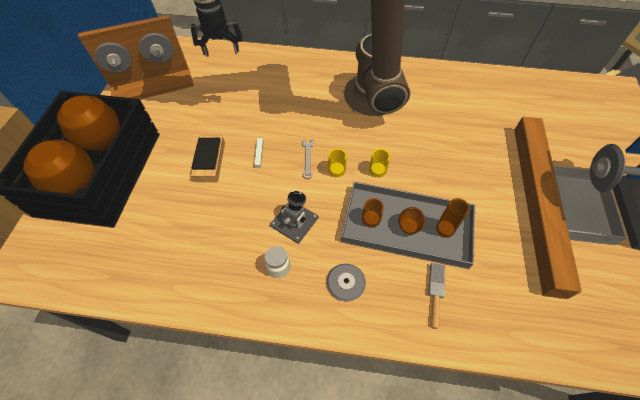

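View pics/top0.png

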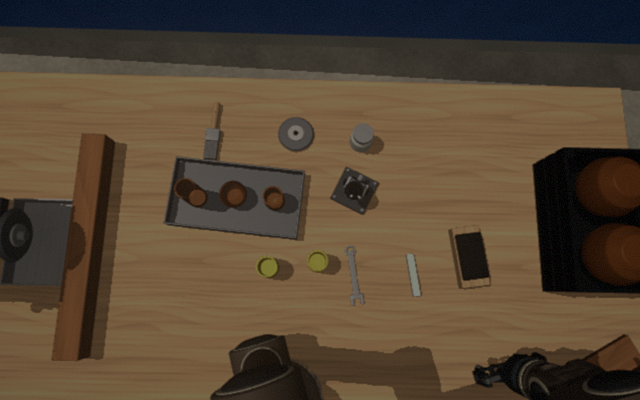

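The scene view shows the camera at about (col 296, row 210). In the tray are the tumbler (373,210), vase (411,220) and highball (454,218), with two yellow look-alikes at row 162. The top view agrees: lens (354,188), tumbler (276,198).

```bash
cat > h.py <<'E'
from cell import manip, optics, nets
import numpy as np, cv2
from scipy.spatial.transform import Rotation as R
def ray(m,rc):
    T=np.array(m['world_from_camera']); p=np.linalg.inv(m['mtx'])@[rc[1],rc[0],1]
    d=T[:3,:3]@[p[0],-p[1],-p[2]]; return T[:3,3],d/np.linalg.norm(d)
def onz(m,rc,z):
    o,d=ray(m,rc); return o+d*(z-o[2])/d[2]
def tri(obs):
    A=0;b=0
    for m,rc in obs:
        o,d=ray(m,rc);P=np.eye(3)-np.outer(d,d);A=A+P;b=b+P@o
    return np.linalg.solve(A,b)
def proj(m,X):
    T=np.linalg.inv(m['world_from_camera']);c=T[:3,:3]@np.asarray(X,float)+T[:3,3]
    q=m['mtx']@[c[0],-c[1],-c[2]];return q[:2]/q[2]   # col,row
E
python3 - <<'E'
from h import *
np.set_printoptions(precision=1,suppress=True)
t,s=[optics.camera_model(n) for n in("top","scene")]
w=optics.camera_model("wrist"); print(w['mtx'],w['world_from_camera'])
st=manip.observe(); Tt=np.eye(4);Tt[:3,:3]=R.from_quat(st['tool_rot']).as_matrix();Tt[:3,3]=st['eef_pos']
print(np.linalg.inv(Tt)@w['world_from_camera'])
print("base corners",[onz(t,rc,12) for rc in[(168,349),(184,379),(213,363),(194,332)]])
print("lens",tri([(t,(189,354)),(s,(198,297))]))
print("tumbler",tri([(t,(197,276)),(s,(211,373))]))
print("tray corners",[onz(t,rc,40) for rc in[(157,177),(171,305),(239,301),(224,166)]])
import cv2
a=cv2.imread('pics/top0.png')[140:250,240:400];b=cv2.imread('pics/scene0.png')[170:270,250:410]
cv2.imwrite('pics/c0.png',np.vstack([cv2.resize(a,(800,550)[:2],interpolation=cv2.INTER_CUBIC)]))
E
```

```text
[[280.5   0.  321. ]
 [  0.  280.5 197.4]
 [  0.    0.    1. ]] [[   0.3    0.9    0.3  216.5]
 [  -1.     0.3    0.1 -484. ]
 [  -0.    -0.3    1.   374.1]
 [   0.     0.     0.     1. ]]
[[   0.     1.     0.3   69.7]
 [   1.    -0.    -0.     0.6]
 [   0.     0.3   -1.  -125.8]
 [   0.     0.     0.     1. ]]
base corners [array([ 658.3, -187.1,   12. ]), array([ 611.4, -276.7,   12. ]), array([ 523. , -229.2,   12. ]), array([ 577.7, -137.4,   12. ])]
lens [ 572.9 -191.7  107.7]
tumbler [555.9  28.5  56.1]
tray corners [array([670.9, 317.2,  40. ]), array([638.3, -56.6,  40. ]), array([439.9, -50.7,  40. ]), array([473.9, 331.4,  40. ])]
```

```bash
cat >> h.py <<'E'
np.set_printoptions(precision=2,suppress=True)
def axis(psi): # lens frame columns x,y,z
    return R.from_euler('z',psi)*R.from_euler('y',-0.4)
def tool_for(psi,roll): # tool z=-lens z ; roll deg about tool z; roll 0: tool x=lens y
    L=axis(psi).as_matrix(); return R.from_matrix(np.c_[L[:,1],L[:,0],-L[:,2]])*R.from_euler('z',roll,degrees=True)
def delta(p,Rt):
    s=manip.observe();C=R.from_quat(s['tool_rot'])
    o=C.inv().apply(np.asarray(p)-s['eef_pos'])/10; r=(C.inv()*Rt).as_rotvec(degrees=True)
    print('t',round(s['time'],2),'offset cm',o,'rot deg',r,'F',s['force'],'open',s['opening'],'grip',s['gripper_force'],'q',s['joints'])
E
python3 - <<'E'
from h import *
psi=np.radians(-31);a=axis(psi).as_matrix()[:,2]
delta(np.array([573,-192,112])+120*a,tool_for(psi,0))
E
```

```text
t 0.8 offset cm [ 46.3  -21.22   2.58] rot deg [-21.85   8.49 -41.87] F [ 0.73 -0.81  0.89] open 85.0067736610124 grip 0.0 q [-1.28  0.13 -0.04  1.41 -0.    1.57]
```

View pics/c0.png

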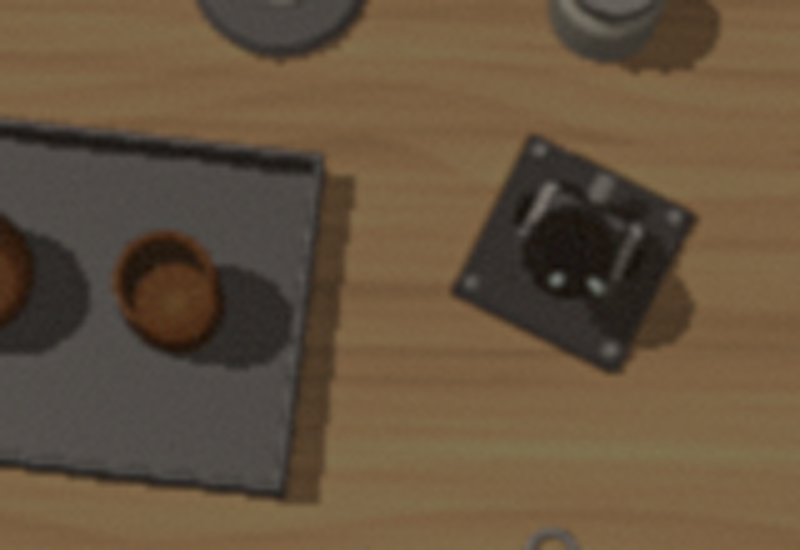

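The crop shows the ring with two white marks at crop (556,280) and (597,287), and the camera base turned about 30°.

send_rows(motion=[{"offset": [4.6,-2.1,0.3],"rotation": [-2.2,0.8,-4.2]},{"offset": [9.3,-4.2,0.5],"rotation": [-4.4,1.7,-8.4]},{"offset": [13.9,-6.4,0.8],"rotation": [-6.6,2.5,-12.6]},{"offset": [18.5,-8.5,1.0],"rotation": [-8.7,3.4,-16.7]},{"offset": [23.2,-10.6,1.3],"rotation": [-10.9,4.2,-20.9]},{"offset": [27.8,-12.7,1.5],"rotation": [-13.1,5.1,-25.1]},{"offset": [32.4,-14.9,1.8],"rotation": [-15.3,5.9,-29.3]},{"offset": [37.0,-17.0,2.1],"rotation": [-17.5,6.8,-33.5]},{"offset": [41.7,-19.1,2.3],"rotation": [-19.7,7.6,-37.7]},{"offset": [46.3,-21.2,2.6],"rotation": [-21.8,8.5,-41.9]},{"offset": [46.3,-21.2,2.6],"rotation": [-21.8,8.5,-41.9]},{"offset": [46.3,-21.2,2.6],"rotation": [-21.8,8.5,-41.9]},{"offset": [46.3,-21.2,2.6],"rotation": [-21.8,8.5,-41.9]},{"offset": [46.3,-21.2,2.6],"rotation": [-21.8,8.5,-41.9]}], fingers=0)

```text
time: 2.2
eef_pos: [532.2, -169.3, 222.5]
tool_rot: [0.853, 0.482, 0.098, 0.173]
force: [0.2, -0.4, 0.5]
opening: 85.5
gripper_force: 0.0
```

```bash
python3 - <<'E'
from h import *
psi=np.radians(-31);a=axis(psi).as_matrix()[:,2]
delta(np.array([573,-192,112])+120*a,tool_for(psi,0))
m=optics.camera_model("wrist"); im=optics.grab_frame("wrist"); np.save('w1.npy',np.array([m['mtx'],m['world_from_camera']],object),allow_pickle=True)
cv2.imwrite('pics/w1.png',im[:,:,::-1]); print(m['world_from_camera'])
L=axis(psi).as_matrix()
print(proj(m,[573,-192,112]))
c=im[100:300,200:440,::-1]; cv2.imwrite('pics/w1c.png',cv2.resize(c,None,fx=3,fy=3,interpolation=cv2.INTER_CUBIC))
E
```

```text
t 2.2 offset cm [ 0.15 -0.01 -0.  ] rot deg [-0.05  0.02 -0.09] F [ 0.22 -0.45  0.54] open 85.53767425977844 grip 0.0 q [-0.25 -0.11 -0.4   0.89 -0.11  1.84]
[[  0.79   0.59  -0.18 526.86]
 [ -0.48   0.77   0.43 -85.45]
 [  0.39  -0.25   0.89 338.45]
 [  0.     0.     0.     1.  ]]
[319.74 195.75]
```

View pics/w1c.png

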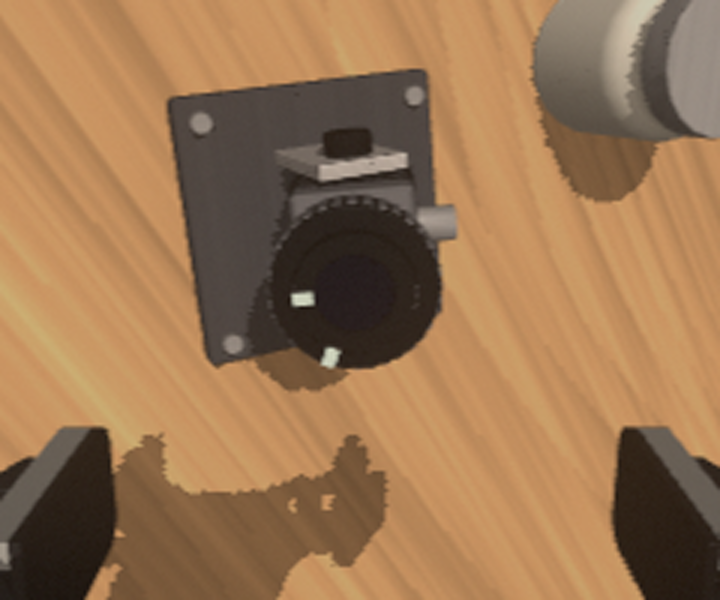

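The wrist crop shows the ring centred near (356,283), the locked mark on the bezel at (302,298) and the pointer on the ring at (330,357). The base corners are at (170,98), (427,70) and (215,365).

```bash
cat > fit.py <<'E'
from h import *
from scipy.optimize import least_squares
mm=np.load('w1.npy',allow_pickle=True);m=dict(mtx=mm[0].astype(float),world_from_camera=mm[1].astype(float))
F=lambda p:np.array([200+(p[0]+.5)/3-.5,100+(p[1]+.5)/3-.5])
C=[onz(m,F(p)[::-1],12) for p in[(168,98),(428,69),(208,366)]]
print(C,np.linalg.norm(C[1]-C[0]),np.linalg.norm(C[2]-C[0]))
d1=C[1]-C[0];d2=C[0]-C[2];print('psi',np.degrees([np.arctan2(d1[1],d1[0]),np.arctan2(-d2[0],d2[1])]),'base',(C[1]+C[2])/2)
import sys
obs=np.array([271,441,195,368.])  # l r t b in crop
th=np.linspace(0,2*np.pi,181)
def sil(X,Y,psi):
    L=axis(psi).as_matrix();o=np.array([X,Y,117])
    P=[proj(m,o+L@[26*np.cos(t),26*np.sin(t),h]) for t in th for h in(-4,-20)]
    P=(np.array(P)+.5-[200.,100.])*3-.5
    return np.array([P[:,0].min(),P[:,0].max(),P[:,1].min(),P[:,1].max()])
for pd in (-27,-24,-21):
    r=least_squares(lambda v:sil(*v,np.radians(pd))-obs,[573,-192]);X,Y=r.x
    L=axis(np.radians(pd)).as_matrix();o=np.array([X,Y,117])
    def ang(px,h):
        c,d=ray(m,F(px)[::-1]);n=L[:,2];q=c+d*(((o+n*h)-c)@n)/(d@n);v=L.T@(q-o);return v,np.degrees(np.arctan2(v[1],v[0]))
    print(pd,r.x,r.fun,'mark',ang((302,298),0),'ptr',ang((330,357),-4))
E
python3 fit.py
```

```text
[array([ 569.09, -128.36,   12.  ]), array([ 667.5, -176.1,   12. ]), array([ 521.42, -226.11,   12.  ])] 109.3732603568991 108.75395724114708
psi [-25.88 -26.  ] base [ 594.46 -201.1    12.  ]
-27 [ 570.13 -190.13] [-1.55  1.83 -1.41  1.59] mark (array([-16.07,  -0.44,   0.  ]), np.float64(-178.4260708363283)) ptr (array([ -9.52, -21.24,  -4.  ]), np.float64(-114.15281523923213))
-24 [ 569.99 -190.39] [-1.53  1.81 -1.4   1.59] mark (array([-16.05,   0.64,   0.  ]), np.float64(177.72099084058394)) ptr (array([-10.55, -20.7 ,  -4.  ]), np.float64(-117.01014354750919))
-21 [ 569.85 -190.66] [-1.52  1.8  -1.36  1.55] mark (array([-15.96,   1.72,  -0.  ]), np.float64(173.8450294150187)) ptr (array([-11.55, -20.13,  -4.  ]), np.float64(-119.86123589957526))
```

```bash
python3 - <<'E'
from h import *
psi=np.radians(-26);a=axis(psi).as_matrix()[:,2];o=np.array([570.1,-190.2,117])
delta(o+90*a,tool_for(psi,-70))
E
```

```text
t 2.25 offset cm [-0.14 -0.12  2.41] rot deg [ -1.25   1.71 -74.7 ] F [-0.8  -0.78  0.06] open 85.18103551496883 grip 0.0 q [-0.25 -0.11 -0.4   0.89 -0.11  1.84]
```

send_rows(motion=[{"offset": [0,0,0.3],"rotation": [-0.1,0.2,-8]},{"offset": [0,0,0.6],"rotation": [-0.3,0.4,-16]},{"offset": [0,0,0.9],"rotation": [-0.4,0.5,-24]},{"offset": [0,0,1.2],"rotation": [-0.5,0.7,-32]},{"offset": [-0.1,-0.1,1.5],"rotation": [-0.7,0.9,-40]},{"offset": [-0.1,-0.1,1.8],"rotation": [-0.8,1.1,-48]},{"offset": [-0.1,-0.1,2.1],"rotation": [-0.9,1.3,-56]},{"offset": [-0.1,-0.1,2.4],"rotation": [-1.1,1.5,-64]},{"offset": [-0.14,-0.12,2.4],"rotation": [-1.25,1.7,-72]},{"offset": [-0.14,-0.12,2.4],"rotation": [-1.25,1.7,-74.7]},{"offset": [-0.14,-0.12,2.4],"rotation": [-1.25,1.7,-74.7]},{"offset": [-0.14,-0.12,2.4],"rotation": [-1.25,1.7,-74.7]}])

```text
time: 3.45
eef_pos: [538.9, -174.5, 199.9]
tool_rot: [0.383, 0.902, -0.01, 0.199]
force: [-0.2, 0.0, 0.8]
opening: 85.4
gripper_force: 0.0
```

```bash
python3 - <<'E'
from h import *
psi=np.radians(-26);L=axis(psi).as_matrix();a=L[:,2];o=np.array([570.1,-190.2,117])
delta(o-16*a,tool_for(psi,-70))
m=optics.camera_model("wrist"); im=optics.grab_frame("wrist"); np.save('w2.npy',np.array([m['mtx'],m['world_from_camera']],object),allow_pickle=True)
cv2.imwrite('pics/w2.png',im[:,:,::-1])
u,v=proj(m,o);r,c=int(v)-60,int(u)-80;print(r,c)
b=cv2.resize(im[r:r+120,c:c+160,::-1],None,fx=5,fy=5,interpolation=cv2.INTER_CUBIC)
b=np.clip(b.astype(float)*1.8,0,255).astype(np.uint8)
for h,rad,col in((-4,26,(0,255,0)),(-20,26,(0,255,0)),(0,18.5,(255,255,0))):
    P=np.array([proj(m,o+L@[rad*np.cos(t),rad*np.sin(t),h]) for t in np.linspace(0,2*np.pi,60)])
    cv2.polylines(b,[(((P+.5-[c,r])*5)).astype(np.int32)],True,col,1)
cv2.imwrite('pics/w2c.png',b)
E
```

```text
t 3.45 offset cm [-0.   -0.05 10.6 ] rot deg [ 0.02  0.01 -0.04] F [-0.22  0.03  0.84] open 85.36503774596214 grip 0.0 q [-0.28 -0.09 -0.44  0.83 -0.07  0.51]
145 239
```

View pics/w2c.png

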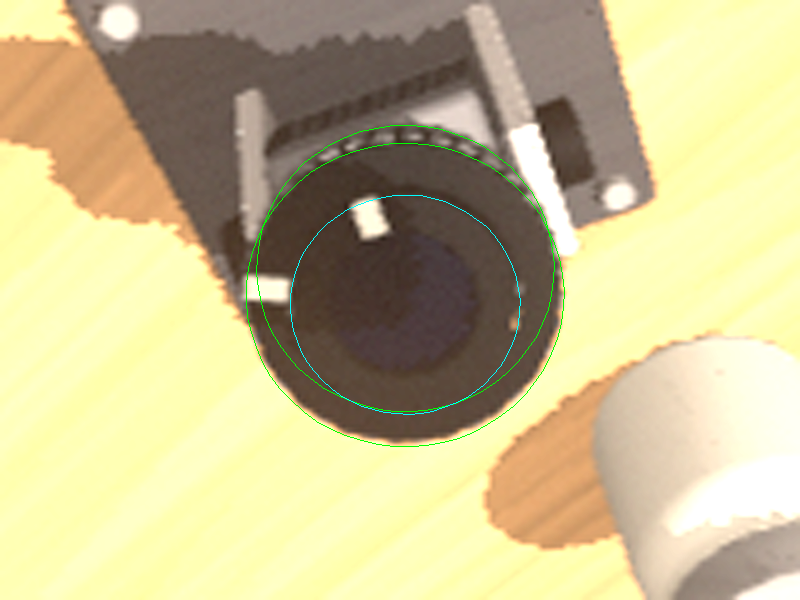

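The overlaid ring outline matches the picture to within about a millimetre. The pointer is at (268,288) and the mark at (370,217). Descend and grip.

send_rows(motion=[{"offset": [0,0,2]},{"offset": [0,0,4]},{"offset": [0,-0.05,6]},{"offset": [0,-0.05,7.5]},{"offset": [0,-0.05,9]},{"offset": [0,-0.05,10]},{"offset": [0,-0.05,10.6]},{"offset": [0,-0.05,10.6]},{"offset": [0,-0.05,10.6]}])

```text
schema error: expected keys offset, rotation
```

send_rows(motion=[{"offset": [0,0,0]},{"offset": [0,0,0]},{"offset": [0,0,0]},{"offset": [0,0,0]},{"offset": [0,0,0]},{"offset": [0,0,0]},{"offset": [0,0,0]},{"offset": [0,0,0]}], fingers=1)

```text
schema error: expected keys offset, rotation
```

send_rows(motion=[{"offset": [0,0,2],"rotation": [0,0,0]},{"offset": [0,0,4],"rotation": [0,0,0]},{"offset": [0,-0.05,6],"rotation": [0,0,0]},{"offset": [0,-0.05,7.5],"rotation": [0,0,0]},{"offset": [0,-0.05,9],"rotation": [0,0,0]},{"offset": [0,-0.05,10],"rotation": [0,0,0]},{"offset": [0,-0.05,10.6],"rotation": [0,0,0]},{"offset": [0,-0.05,10.6],"rotation": [0,0,0]},{"offset": [0,-0.05,10.6],"rotation": [0,0,0]}])

```text
time: 4.4
eef_pos: [576.2, -192.0, 102.5]
tool_rot: [0.382, 0.902, -0.01, 0.199]
force: [0.1, 0.3, 0.1]
opening: 85.4
gripper_force: 0.0
```

send_rows(motion=[{"offset": [0,0,0],"rotation": [0,0,0]},{"offset": [0,0,0],"rotation": [0,0,0]},{"offset": [0,0,0],"rotation": [0,0,0]},{"offset": [0,0,0],"rotation": [0,0,0]},{"offset": [0,0,0],"rotation": [0,0,0]},{"offset": [0,0,0],"rotation": [0,0,0]},{"offset": [0,0,0],"rotation": [0,0,0]}], fingers=1)

```text
time: 5.1
eef_pos: [575.0, -193.2, 102.8]
tool_rot: [0.383, 0.902, -0.012, 0.198]
force: [-7.6, -2.9, 6.2]
opening: 50.0
gripper_force: 60.9
```

```bash
python3 - <<'E'
from h import *
psi=np.radians(-26);L=axis(psi).as_matrix();a=L[:,2];o=np.array([570.1,-190.2,117])
delta(o-16*a,tool_for(psi,-70)); print(manip.observe()['moment'])
E
```

```text
t 5.1 offset cm [-0.    0.06  0.07] rot deg [-0.15  0.08  0.07] F [-7.62 -2.95  6.25] open 49.994710890046925 grip 60.86508393287659 q [-0.29  0.04 -0.54  0.6  -0.06  0.49]
[-0.68  1.51 -0.48]
```

send_rows(motion=[{"offset": [0,0,0],"rotation": [0,0,6]},{"offset": [0,0,0],"rotation": [0,0,12]},{"offset": [0,0,0],"rotation": [0,0,18]},{"offset": [0,0,0],"rotation": [0,0,24]},{"offset": [0,0,0],"rotation": [0,0,30]},{"offset": [0,0,0],"rotation": [0,0,36]},{"offset": [0,0,0],"rotation": [0,0,42]},{"offset": [0,0,0],"rotation": [0,0,48]},{"offset": [0,0,0],"rotation": [0,0,54]},{"offset": [0,0,0],"rotation": [0,0,59]},{"offset": [0,0,0],"rotation": [0,0,63]},{"offset": [0,0,0],"rotation": [0,0,63]},{"offset": [0,0,0],"rotation": [0,0,63]}])

```text
time: 6.4
eef_pos: [573.8, -193.6, 102.4]
tool_rot: [0.798, 0.569, 0.092, 0.175]
force: [-12.8, -3.7, 9.5]
opening: 50.4
gripper_force: 61.3
```

```bash
cat > ang.py <<'E'
from h import *
psi=np.radians(-26);L=axis(psi).as_matrix();a=L[:,2];o=np.array([570.1,-190.2,117])
def rect(m,im,h,S=8,half=34):  # orthoview of lens-frame plane at height h; x right,y up
    n=2*half*S; g=(np.arange(n)+.5)/S-half
    X,Y=np.meshgrid(g,-g); P=o+np.stack([X,Y,0*X+h],-1)@L.T
    T=np.linalg.inv(m['world_from_camera']);c=P@T[:3,:3].T+T[:3,3]
    K=m['mtx'];u=K[0,0]*c[...,0]/-c[...,2]+K[0,2];v=-K[1,1]*c[...,1]/-c[...,2]+K[1,2]
    return cv2.remap(im,u.astype(np.float32),v.astype(np.float32),cv2.INTER_LINEAR),X,Y
def marks(m,im):
    out={}
    for name,h,lo,hi in(('mark',0,13,18),('ptr',-4,20,25.5)):
        w,X,Y=rect(m,im,h);r=np.hypot(X,Y);g=w.min(-1).astype(float)
        k=(r>lo)&(r<hi)&(g>110)&(X<8)
        out[name]=(np.degrees(np.arctan2((Y*k).sum(),(X*k).sum())),int(k.sum()),((X*k).sum()/max(k.sum(),1),(Y*k).sum()/max(k.sum(),1)))
    return out
E
python3 - <<'E'
from ang import *
for k in(1,2):
    mm=np.load(f'w{k}.npy',allow_pickle=True);m=dict(mtx=mm[0].astype(float),world_from_camera=mm[1].astype(float))
    print(marks(m,cv2.imread(f'pics/w{k}.png')))
delta(o-16*a,tool_for(psi,-7)); print(manip.observe()['moment'])
m=optics.camera_model("wrist"); im=optics.grab_frame("wrist");print(marks(m,im))
A=rect(m,im,-2,S=8)[0];cv2.imwrite('pics/r3.png',np.clip(A[:,:,::-1]*1.6,0,255).astype(np.uint8))
E
```

```text
{'mark': (np.float64(-178.60397632469838), 1275, (np.float64(-15.498382352941176), np.float64(-0.37769607843137254))), 'ptr': (np.float64(-114.98384399404097), 1452, (np.float64(-9.665030991735538), np.float64(-20.741993801652892)))}
{'mark': (np.float64(-179.391605508629), 900, (np.float64(-15.60375), np.float64(-0.16569444444444445))), 'ptr': (np.float64(-114.46206836131746), 1063, (np.float64(-9.43291392285983), np.float64(-20.735007055503292)))}
t 6.4 offset cm [0.13 0.15 0.07] rot deg [-0.11  0.26  0.02] F [-12.83  -3.74   9.54] open 50.36483233392724 grip 61.33708298206329 q [-0.3   0.04 -0.54  0.6  -0.07  1.59]
[-0.66  2.36 -0.82]
{'mark': (np.float64(-177.1943381135496), 1354, (np.float64(-15.482828655834565), np.float64(-0.7587703101920237))), 'ptr': (np.float64(-175.6665157904814), 1540, (np.float64(-22.631006493506494), np.float64(-1.714935064935065)))}
```

View pics/r3.png

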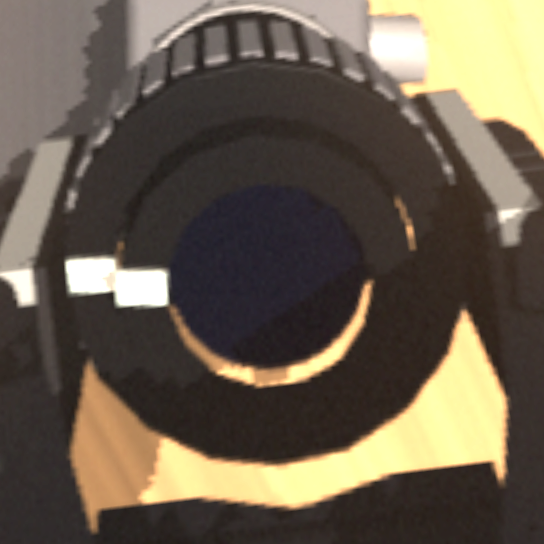

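The rectified view shows the pointer at (90,275) nearly meeting the mark at (141,287). It needs about 2° more.

send_rows(motion=[{"offset": [0,0,0],"rotation": [0,0,1]},{"offset": [0,0,0],"rotation": [0,0,2.2]},{"offset": [0,0,0],"rotation": [0,0,2.2]},{"offset": [0,0,0],"rotation": [0,0,2.2]}])

```text
time: 6.85
eef_pos: [573.7, -193.6, 102.4]
tool_rot: [0.809, 0.554, 0.096, 0.173]
force: [-13.1, -4.4, 9.2]
opening: 50.2
gripper_force: 61.4
```

send_rows(motion=[{"offset": [0,0,0],"rotation": [0,0,0]},{"offset": [0,0,0],"rotation": [0,0,0]},{"offset": [0,0,0],"rotation": [0,0,0]},{"offset": [0,0,0],"rotation": [0,0,0]},{"offset": [0,0,0],"rotation": [0,0,0]},{"offset": [0,0,0],"rotation": [0,0,0]}], fingers=0)

```text
time: 7.45
eef_pos: [576.2, -191.8, 102.0]
tool_rot: [0.808, 0.555, 0.098, 0.173]
force: [0.7, -0.2, -0.4]
opening: 85.5
gripper_force: 0.0
```

```bash
python3 - <<'E'
from ang import *
delta(o-16*a,tool_for(psi,-5))
m=optics.camera_model("wrist"); im=optics.grab_frame("wrist");print(marks(m,im))
E
```

```text
t 7.45 offset cm [-0.12  0.   -0.03] rot deg [ 0.   -0.06 -0.07] F [ 0.73 -0.22 -0.4 ] open 85.49540108744065 grip 0.0 q [-0.29  0.04 -0.54  0.6  -0.06  1.63]
{'mark': (np.float64(-177.1191193758615), 1363, (np.float64(-15.496836023477623), np.float64(-0.779851430667645))), 'ptr': (np.float64(-177.558082082006), 1546, (np.float64(-22.647234799482536), np.float64(-0.9657988357050453)))}
```

```bash
python3 - <<'E'
from h import *
s=manip.observe();C=R.from_quat(s['tool_rot'])
Rv=R.from_matrix(np.array([[.09,.996,0],[.996,-.09,0],[0,0,-1]]).T)
delta([553,28,215],Rv)
E
```

```text
t 7.5 offset cm [ 19.24  -4.76 -14.96] rot deg [ 22.42   5.07 -15.69] F [ 0.53  0.69 -0.1 ] open 85.38070225607514 grip 0.0 q [-0.29  0.04 -0.54  0.6  -0.06  1.63]
```

send_rows(motion=[{"offset": [0,0,-1.5],"rotation": [0,0,0]},{"offset": [0,0,-4],"rotation": [0,0,0]},{"offset": [0,0,-8],"rotation": [0,0,0]},{"offset": [0,0,-12],"rotation": [0,0,0]},{"offset": [0,0,-12],"rotation": [0,0,0]}])

```text
time: 8.0
eef_pos: [535.6, -171.7, 219.2]
tool_rot: [0.807, 0.554, 0.101, 0.176]
force: [1.0, -0.4, -0.3]
opening: 85.5
gripper_force: 0.0
```

```bash
python3 - <<'E'
from ang import *
Rv=R.from_matrix(np.array([[.09,.996,0],[.996,-.09,0],[0,0,-1]]).T)
delta([553,28,215],Rv)
m=optics.camera_model("wrist"); im=optics.grab_frame("wrist");print(marks(m,im))
E
```

```text
t 8.0 offset cm [19.23 -5.14 -2.42] rot deg [ 22.96   5.1  -15.69] F [ 0.96 -0.36 -0.27] open 85.45909308785332 grip 0.0 q [-0.28 -0.11 -0.42  0.86 -0.07  1.65]
{'mark': (np.float64(-178.68569010454704), 1341, (np.float64(-15.477395600298285), np.float64(-0.35509880686055184))), 'ptr': (np.float64(-179.00213066893033), 1450, (np.float64(-22.831293103448274), np.float64(-0.3976724137931035)))}
```

The pointer and mark now agree to within 0.4°. Next, the tumbler.

send_rows(motion=[{"offset": [3.8,-1.0,-0.5],"rotation": [4.6,1.0,-3.1]},{"offset": [7.7,-2.1,-1.0],"rotation": [9.2,2.0,-6.3]},{"offset": [11.5,-3.1,-1.5],"rotation": [13.8,3.1,-9.4]},{"offset": [15.4,-4.1,-1.9],"rotation": [18.4,4.1,-12.6]},{"offset": [19.2,-5.1,-2.4],"rotation": [23,5.1,-15.7]},{"offset": [19.2,-5.1,-2.4],"rotation": [23,5.1,-15.7]},{"offset": [19.2,-5.1,-2.4],"rotation": [23,5.1,-15.7]},{"offset": [19.2,-5.1,-2.4],"rotation": [23,5.1,-15.7]}])

```text
time: 8.85
eef_pos: [551.5, 27.1, 207.8]
tool_rot: [0.739, 0.674, -0.003, -0.004]
force: [-0.2, -0.4, -0.3]
opening: 85.4
gripper_force: 0.0
```

```bash
python3 - <<'E'
from h import *
Rv=R.from_matrix(np.array([[.09,.996,0],[.996,-.09,0],[0,0,-1]]).T)
delta([553,28,215],Rv)
m=optics.camera_model("wrist"); im=optics.grab_frame("wrist");np.save('w4.npy',np.array([m['mtx'],m['world_from_camera']],object),allow_pickle=True)
cv2.imwrite('pics/w4.png',im[:,:,::-1])
print(nets.recognise("tumbler","wrist"))
for z in(5,87):print(proj(m,[554,28,z]))
b=cv2.resize(im[100:340,180:500,::-1],None,fx=2.5,fy=2.5,interpolation=cv2.INTER_CUBIC)
cv2.imwrite('pics/w4c.png',np.clip(b*1.3,0,255).astype(np.uint8))
E
```

```text
t 8.85 offset cm [ 0.1   0.13 -0.72] rot deg [-0.6  -0.08 -0.05] F [-0.16 -0.45 -0.29] open 85.37514382781367 grip 0.0 q [ 0.05  0.19 -0.05  1.34  0.    1.71]
[{'centre': [184.2, 326.1], 'conf': 0.77}, {'centre': [188.8, 138.6], 'conf': 0.68}, {'centre': [272.2, 181.1], 'conf': 0.45}]
[323.65 177.33]
[323.66 195.45]
```

View pics/w4c.png

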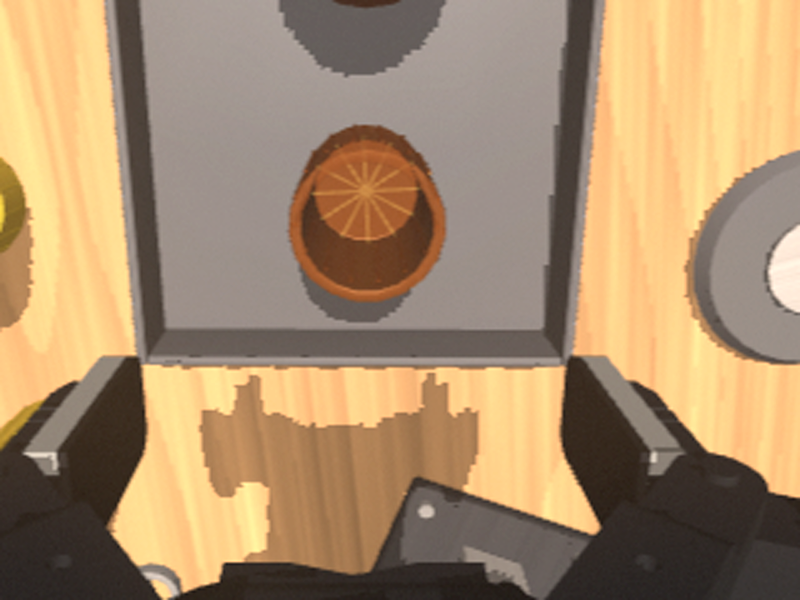

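The wrist view shows the tumbler with its mouth rim spanning crop x 289–444 and bottom edge at y 302, and the star centre at (366,190). It stands alone in its third of the tray.

```bash
python3 - <<'E'
from h import *
from scipy.optimize import least_squares
mm=np.load('w4.npy',allow_pickle=True);m=dict(mtx=mm[0].astype(float),world_from_camera=mm[1].astype(float))
F=lambda p:np.array([180+(p[0]+.5)/2.5-.5,100+(p[1]+.5)/2.5-.5])
th=np.linspace(0,2*np.pi,181)
def e(v):
    P=np.array([proj(m,[v[0]+29*np.cos(t),v[1]+29*np.sin(t),87]) for t in th])
    return np.array([P[:,0].min()-F((289,0))[0],P[:,0].max()-F((444.5,0))[0],P[:,1].max()-F((0,302))[1]])
r=least_squares(e,[554,28]);print(r.x,r.fun)
print('star z10,15,20',[onz(m,F((366,190))[::-1],z) for z in(10,15,20)])
x,y=r.x
Rv=R.from_matrix(np.array([[.09,.996,0],[.996,-.09,0],[0,0,-1]]).T)
delta([x,y,57],Rv)
E
```

```text
[556.85  32.44] [-0.9   0.89  0.06]
star z10,15,20 [array([557.12,  30.71,  10.  ]), array([557.16,  31.71,  15.  ]), array([557.21,  32.7 ,  20.  ])]
t 8.95 offset cm [ 0.59  0.63 15.16] rot deg [-0.53 -0.1  -0.09] F [0.08 0.73 1.2 ] open 85.03471759853035 grip 0.0 q [ 0.05  0.19 -0.05  1.34  0.    1.71]
```

send_rows(motion=[{"offset": [0.6,0.6,3],"rotation": [-0.5,-0.1,-0.1]},{"offset": [0.6,0.6,7],"rotation": [-0.5,-0.1,-0.1]},{"offset": [0.6,0.6,10],"rotation": [-0.5,-0.1,-0.1]},{"offset": [0.6,0.6,12.5],"rotation": [-0.5,-0.1,-0.1]},{"offset": [0.6,0.6,14.5],"rotation": [-0.5,-0.1,-0.1]},{"offset": [0.6,0.6,15.6],"rotation": [-0.5,-0.1,-0.1]},{"offset": [0.6,0.6,15.6],"rotation": [-0.5,-0.1,-0.1]},{"offset": [0.6,0.6,15.6],"rotation": [-0.5,-0.1,-0.1]}])

```text
time: 9.75
eef_pos: [557.2, 33.2, 53.6]
tool_rot: [0.738, 0.675, 0.0, 0.0]
force: [-0.7, -0.6, 0.0]
opening: 85.3
gripper_force: 0.0
```

```bash
python3 - <<'E'
from h import *
Rv=R.from_matrix(np.array([[.09,.996,0],[.996,-.09,0],[0,0,-1]]).T)
delta([557,32,52],Rv)
E
```

```text
t 9.75 offset cm [-0.12 -0.01  0.16] rot deg [ 0.02 -0.01  0.05] F [-0.68 -0.58  0.03] open 85.32016806231485 grip 0.0 q [ 0.06  0.26 -0.31  1.    0.    1.72]
```

send_rows(motion=[{"offset": [-0.1,0,0.1],"rotation": [0,0,0]},{"offset": [-0.1,0,0.1],"rotation": [0,0,0]},{"offset": [-0.1,0,0.1],"rotation": [0,0,0]},{"offset": [-0.1,0,0.1],"rotation": [0,0,0]},{"offset": [-0.1,0,0.1],"rotation": [0,0,0]},{"offset": [-0.1,0,0.1],"rotation": [0,0,0]},{"offset": [-0.1,0,0.1],"rotation": [0,0,0]}], fingers=1)

```text
time: 10.45
eef_pos: [557.7, 32.5, 52.9]
tool_rot: [0.738, 0.675, 0.0, 0.0]
force: [0.1, -0.4, 6.8]
opening: 56.2
gripper_force: 64.3
```

```bash
python3 - <<'E'
from h import *
Rv=R.from_matrix(np.array([[.09,.996,0],[.996,-.09,0],[0,0,-1]]).T)
delta([557,32,52],Rv); s=manip.observe(); print(s['eef_pos'],s['tool_rot'],s['moment'])
E
```

```text
t 10.45 offset cm [-0.06 -0.06  0.09] rot deg [ 0.07 -0.01  0.09] F [ 0.1  -0.38  6.85] open 56.19443997971158 grip 64.27178717684001 q [ 0.06  0.26 -0.31  1.   -0.    1.72]
[557.67  32.55  52.94] [0.74 0.68 0.   0.  ] [-0.07  0.28  0.02]
```

send_rows(motion=[{"offset": [0,0,-1],"rotation": [0,0,0]},{"offset": [0,0,-3],"rotation": [0,0,0]},{"offset": [0,0,-6],"rotation": [0,0,0]},{"offset": [0,0,-10],"rotation": [0,0,0]},{"offset": [0,0,-14],"rotation": [0,0,0]},{"offset": [0,0,-17],"rotation": [0,0,0]},{"offset": [0,0,-19],"rotation": [0,0,0]},{"offset": [0,0,-20],"rotation": [0,0,0]},{"offset": [0,0,-20],"rotation": [0,0,0]},{"offset": [0,0,-20],"rotation": [0,0,0]}])

```text
time: 11.45
eef_pos: [556.6, 32.5, 250.5]
tool_rot: [0.738, 0.675, -0.001, -0.001]
force: [0.1, 0.8, -2.2]
opening: 56.1
gripper_force: 64.0
```

```bash
python3 - <<'E'
from h import *
psi=np.radians(-26);L=axis(psi).as_matrix();a=L[:,2];o=np.array([568.9,-190.3,117])
delta(o+148*a,tool_for(psi,0)); s=manip.observe(); print(s['eef_pos'],s['tool_rot'])
for n in("wrist","scene"):
    m=optics.camera_model(n); im=optics.grab_frame(n);np.save(n+'5.npy',np.array([m['mtx'],m['world_from_camera']],object),allow_pickle=True)
    cv2.imwrite(f'pics/{n}5.png',im[:,:,::-1])
    u,v=proj(m,s['eef_pos']);k=75 if n=="wrist" else 40
    r,c=max(0,int(v)-k),int(u)-k; print(n,r,c,u,v)
    b=cv2.resize(im[r:r+2*k,c:c+2*k,::-1],(400,400),interpolation=cv2.INTER_CUBIC)
    A=b if n=="wrist" else np.hstack([A,b])
cv2.imwrite('pics/c5.png',np.clip(A*1.3,0,255).astype(np.uint8))
E
```

```text
t 11.45 offset cm [-20.03  -2.19  -0.28] rot deg [-22.81  -4.16  20.66] F [ 0.07  0.77 -2.22] open 56.052645100356635 grip 63.99836338008754 q [0.06 0.19 0.04 1.42 0.   1.72]
[556.63  32.54 250.49] [ 0.74  0.68 -0.   -0.  ]
wrist 186 243 318.8479584942915 261.5105389006372
scene 133 340 380.9800689620251 173.3855495418885
```

View pics/c5.png

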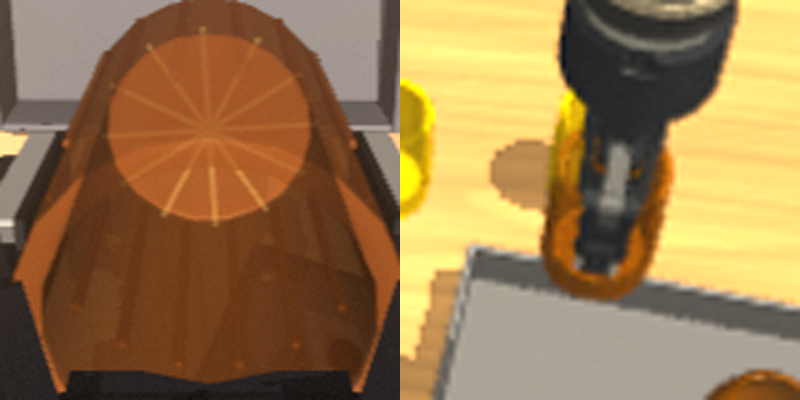

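The tumbler is held upright. The star centre is at crop (208,130), and nothing else has been disturbed. Now the in-hand offset.

```bash
python3 - <<'E'
from h import *
mm=np.load('wrist5.npy',allow_pickle=True);m=dict(mtx=mm[0].astype(float),world_from_camera=mm[1].astype(float))
s=manip.observe();C=R.from_quat(s['tool_rot'])
for px in((208,130),(208,35),(208,219),(107,128),(310,128)):
    u,v=243+(px[0]+.5)*150/400-.5,186+(px[1]+.5)*150/400-.5
    print(px,[C.inv().apply(onz(m,(v,u),s['eef_pos'][2]-h)-s['eef_pos']) for h in(37,48)])
E
```

```text
(208, 130) [array([-1.54,  1.26, 37.  ]), array([-6.27,  1.28, 48.  ])]
(208, 35) [array([21.76,  1.25, 36.99]), array([18.6 ,  1.27, 47.99])]
(208, 219) [array([-24.99,   1.27,  37.  ]), array([-31.3 ,   1.29,  48.  ])]
(107, 128) [array([ -1.06, -22.53,  37.09]), array([ -5.76, -24.11,  48.09])]
(310, 128) [array([-1.  , 25.27, 36.9 ]), array([-5.69, 26.91, 47.9 ])]
```

```bash
cat > goal.py <<'E'
from h import *
psi=np.radians(-26);L=axis(psi).as_matrix();o=np.array([570.1,-190.2,117])
delta(o+L@[-1.3,1.3,148.5],tool_for(psi,0))
E
python3 goal.py
```

```text
t 11.55 offset cm [-19.83  -2.13  -0.32] rot deg [-22.87  -4.13  20.67] F [ 0.86  0.9  -1.82] open 56.074784020246724 grip 63.99712298065424 q [0.06 0.19 0.04 1.42 0.   1.72]
```

send_rows(motion=[{"offset": [-1,-0.1,-1],"rotation": [-1.1,-0.2,1]},{"offset": [-3.5,-0.4,-2],"rotation": [-4,-0.7,3.6]},{"offset": [-6.5,-0.7,-3],"rotation": [-7.5,-1.4,6.8]},{"offset": [-9.5,-1.0,-3],"rotation": [-11,-2.0,9.9]},{"offset": [-12.5,-1.3,-3],"rotation": [-14.4,-2.6,13]},{"offset": [-15.5,-1.7,-3],"rotation": [-17.9,-3.2,16.2]},{"offset": [-18,-1.9,-2.5],"rotation": [-20.8,-3.7,18.8]},{"offset": [-19.3,-2.1,-2],"rotation": [-22.3,-4.0,20.1]},{"offset": [-19.8,-2.1,-1.4],"rotation": [-22.9,-4.1,20.7]},{"offset": [-19.8,-2.1,-0.8],"rotation": [-22.9,-4.1,20.7]},{"offset": [-19.8,-2.1,-0.4],"rotation": [-22.9,-4.1,20.7]},{"offset": [-19.8,-2.1,-0.3],"rotation": [-22.9,-4.1,20.7]},{"offset": [-19.8,-2.1,-0.3],"rotation": [-22.9,-4.1,20.7]},{"offset": [-19.8,-2.1,-0.3],"rotation": [-22.9,-4.1,20.7]}])

```text
time: 12.95
eef_pos: [519.0, -162.5, 254.7]
tool_rot: [0.831, 0.519, 0.107, 0.169]
force: [0.2, -0.8, -2.2]
opening: 56.2
gripper_force: 64.0
```

```bash
python3 goal.py
```

```text
t 12.95 offset cm [-0.12 -0.15  0.09] rot deg [ 0.15 -0.12 -0.02] F [ 0.16 -0.84 -2.23] open 56.18430809694985 grip 64.04643473681062 q [-0.27 -0.15 -0.37  0.95 -0.07  1.74]
```

send_rows(motion=[{"offset": [-0.12,-0.15,0.09],"rotation": [0.15,-0.12,0]},{"offset": [-0.12,-0.15,0.09],"rotation": [0.15,-0.12,0]},{"offset": [-0.12,-0.15,0.09],"rotation": [0.15,-0.12,0]},{"offset": [-0.12,-0.15,0.09],"rotation": [0.15,-0.12,0]},{"offset": [-0.12,-0.15,0.09],"rotation": [0.15,-0.12,0]},{"offset": [-0.12,-0.15,0.09],"rotation": [0.15,-0.12,0]}])

```text
time: 13.55
eef_pos: [517.1, -163.5, 253.2]
tool_rot: [0.831, 0.519, 0.105, 0.169]
force: [0.7, -1.0, -1.7]
opening: 56.4
gripper_force: 64.1
```

```bash
python3 goal.py; python3 - <<'E'
from h import *
A=[]
for n in("wrist","scene"):
    m=optics.camera_model(n); im=optics.grab_frame(n)
    u,v=proj(m,manip.observe()['eef_pos']);k=75 if n=="wrist" else 45
    r,c=int(v)-k+(15 if n=="scene" else 0),int(u)-k; print(n,r,c)
    A.append(cv2.resize(im[r:r+2*k,c:c+2*k,::-1],(400,400),interpolation=cv2.INTER_CUBIC))
cv2.imwrite('pics/c6.png',np.clip(np.hstack(A)*1.3,0,255).astype(np.uint8))
E
```

```text
t 13.55 offset cm [0.05 0.03 0.  ] rot deg [ 0.01  0.02 -0.07] F [ 0.65 -1.04 -1.74] open 56.35093251940029 grip 64.05070273554884 q [-0.27 -0.15 -0.37  0.95 -0.07  1.74]
wrist 187 243
scene 122 262
```

View pics/c6.png

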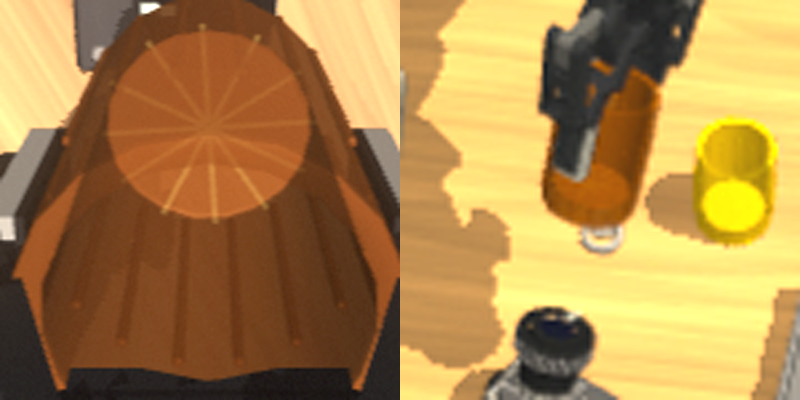

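The tumbler hangs over the lens, unchanged in the grip, with its base near crop (588,193) and the lens near (556,330). One numeric check before handing in.

```bash
python3 - <<'E'
from h import *
psi=np.radians(-26);L=axis(psi).as_matrix();o=np.array([570.1,-190.2,117])
m=optics.camera_model('scene')
for h in(0,100,110):
    p=proj(m,o+L@[-1.3,-.2,h]); print(h,(p-[262,122])/.225+[400,0])
E
```

```text
0 [555.58 325.45]
100 [583.96 199.92]
110 [586.98 186.52]
```

```bash
python3 - <<'E'
from h import *
psi=np.radians(-26);L=axis(psi).as_matrix();o=np.array([570.1,-190.2,117])+L@[-1.3,-.2,0]
A=[]
for n in("scene","top"):
    m=optics.camera_model(n); im=optics.grab_frame(n)
    u,v=proj(m,o+L[:,2]*80);k=40;S=10
    r,c=int(v)-k,int(u)-20
    b=cv2.resize(im[r:r+60,c:c+40,::-1] if n=="scene" else im[r+10:r+70,c:c+40,::-1],None,fx=S,fy=S,interpolation=cv2.INTER_CUBIC)
    if n=="top": r+=10
    b=np.clip(b*1.4,0,255).astype(np.uint8)
    for h,rad,col in((100,29,(0,255,0)),(182,29,(0,255,0)),(-4,26,(255,255,0)),(-20,26,(255,255,0))):
        P=np.array([proj(m,o+L@[rad*np.cos(t),rad*np.sin(t),h]) for t in np.linspace(0,2*np.pi,60)])
        cv2.polylines(b,[(((P+.5-[c,r])*S)).astype(np.int32)],True,col,1)
    A.append(b)
cv2.imwrite('pics/c7.png',np.hstack(A))
E
```

```text
(no output)
```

View pics/c7.png

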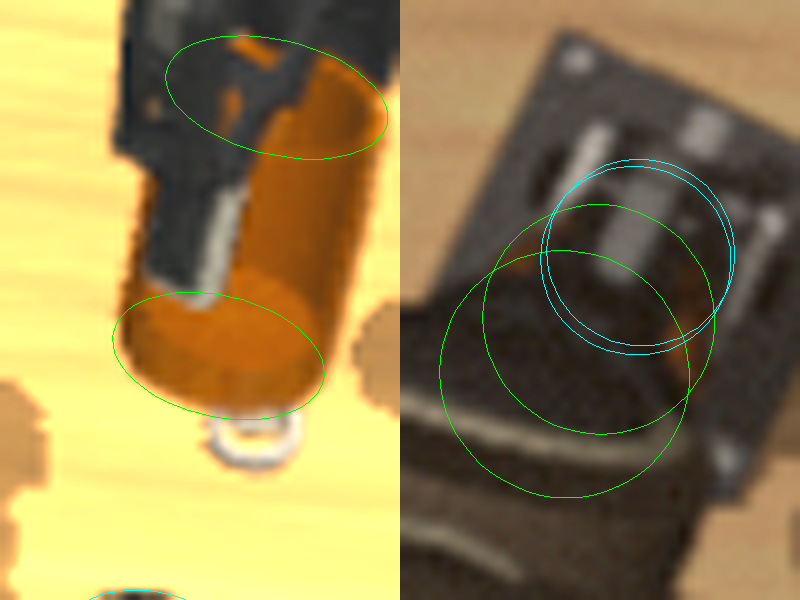

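The scene overlay fits the picture to about 1–2 mm, with the tumbler base slightly towards +y. I'll make a small half-way trim, let it settle, then hand in.

send_rows(motion=[{"offset": [-0.07,0,0],"rotation": [0,0,0]},{"offset": [-0.07,0,0],"rotation": [0,0,0]},{"offset": [-0.07,0,0],"rotation": [0,0,0]},{"offset": [-0.07,0,0],"rotation": [0,0,0]},{"offset": [-0.07,0,0],"rotation": [0,0,0]},{"offset": [-0.07,0,0],"rotation": [0,0,0]}])

```text
time: 14.35
eef_pos: [516.8, -164.1, 253.2]
tool_rot: [0.831, 0.519, 0.105, 0.169]
force: [0.1, 0.2, -1.7]
opening: 56.0
gripper_force: 64.1
```

```bash
python3 goal.py; python3 -c "
from cell import manip
print(manip.hand_in())"
```

```text
t 14.35 offset cm [0.12 0.03 0.  ] rot deg [ 0.01  0.02 -0.07] F [ 0.08  0.18 -1.71] open 56.02572000442206 grip 64.05085111968219 q [-0.27 -0.15 -0.37  0.95 -0.07  1.74]
the job is handed in; nothing more can be done
None
```

I handed the job in at 14.4 s, with the ring pointer within about 0.4° of the locked mark and the tumbler held base-down over the lens: about 100 mm out, square to it, and centred to within about 2 mm by camera.

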